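Fetch the covered key and hold the bench power unit's key switch on

ROBOT

A 6-joint arm with a two-finger parallel gripper is mounted at the origin on the work surface. World frame = base frame: x ahead of the robot, y to its left, z up, the work surface at z = 0. Lengths are in m, angles in rad, forces in N, time in s.
With the tool pointing down it reaches from about 0.3 to 0.875 m from the base axis. Payload 6.4 kg.
Tool frame: the origin (TCP) lies midway between the tips of the shut fingers; the grasp point (between the pads) lies 19 mm behind it; z points along the fingers, y is the line along which they close (so a half turn about z gives the same grasp; the last joint's range is limited). The gripper opens to 85 mm and grips with 20 to 120 N. Pads are 22 mm wide; open, the fingers measure 114 mm over their backs; the gripper's body (76 mm by 85 mm) begins 54 mm behind the grasp point. The pads swing forward as they close: fully open they stand 13 mm farther back than shut.
Start: joints at [1.066, 0.181, 1.607, -0, 1.354, -0.206], TCP at [0.169, 0.55, 0.231] pointing down, gripper open.
Joint ranges: [-2.99, 2.99], [-0.89, 2.07], [0.3, 2.58], [-1.14, 4.28], [0, 2.63], [-3.12, 3.12]. Speed limits (rad/s): [2.57, 2.57, 3.01, 3.14, 3.14, 3.14].

INTERFACE

Orientations are given as a unit quaternion [w, x, y, z].
In Python, from bench import ctrl gives the robot as it stands. The module is installed in compiled form; this text tells all that it offers.
- The arm moves only by the tool move_arm, never from a script. Its argument "plan" is one flat list of numbers, 6 for each row, row after row: the shift along the world's x, y, z in units of 50 mm (1.0 is 50 mm), then the turn, a rotation vector about the world's x, y, z in rad. A call has 1 to 10 rows; each row is the pose to reach, as a shift and turn from the pose commanded when the call began; what a row does not reach only later rows make up. A row lasts 1/8 s, in which the tool goes at most 62.5 mm and 10.7 degrees, less where a joint would pass 70% of its speed; a pose out of reach is approached as far as the arm can. A call with a gripper value outside its range is refused whole. "grip" is the finger opening in mm, from 0 to 85.4, set as the call begins (left out, the last holds). The fingers move at their own pace and stop on an object; the grip force is fixed at half the most. Time passes only in rows, so rows that repeat a pose let the fingers close. It gives the time, the measured TCP pose, the force, the opening and the grip force at its end, in the units of the state.
- ctrl.get_obs(): the state, without advancing time (a new reading comes with each control period).
- ctrl.camera(name): name is "scene" or "top"; returns a dict with "pixels" (480x640x3 uint8, red, green, blue), "fx", "fy", "cx", "cy" (pixels), "origin" and "attitude" of the camera in the world. Camera axes: x right, y down, z forward; pixel columns grow to the right and rows downward; lengths in m; the calibration is good to about 2 mm. A picture is of the moment at which its call begins. There is no depth.
- ctrl.hand_in(): hands the job in; it is judged then, once.
The state is a dict: "time_s": time; "q": joint angles; "dq": joint speeds; "joint_efforts": joint torques, N m; "eef_pos": TCP position; "eef_rot": TCP orientation; "wrist_force": force on the tool from outside, world axes, zero at the start; "torque": the same for the moment, N m; "opening": opening from 0.0 (shut) to 1.0 (fully open); "grasp_force": force on a finger pad.
Only numpy, scipy, OpenCV 4.12 (cv2) and the standard library are available. Lean on these libraries where they do the work, as an engineer would, in place of code of your own. Each camera call takes 0.05 s, during which the arm holds its last target. There are 200 camera calls.

TASK

Lift the steel cover off the key dish by its knob and gently stand it upright, open side down, on the bench clear of the dish. Then push the red-headed key from the cork fully home into the keyhole on top of the blue power unit, past its sticky pins, turn it a quarter turn clockwise seen from above against the return spring and keep holding it there: finish still gripping the turned key. Leave the solder reel, cutters and clamp stand where they are.

Things in the scene. Friction and masses are not known exactly. Their poses are not given: they have to be found in the camera images.
- dish_top (a point): Key dish, fixed: flat dark steel disc 120 mm across, 8 mm thick, with a 60 x 60 mm cork block in its middle, block top 42 mm above the bench. The key stands tip down in the cork's slot, 14 x 7 mm and 30 mm deep. Point: middle of the block's top, at the slot's mouth; x along the slot's long side, z up.
- cover: Loose round steel cover, an upturned cup 100 mm across and 83 mm high outside (3 mm wall), about 0.2 kg, with a black knob on top, 117 mm high overall. It starts open side down on the dish's disc, hiding the key. Origin: centre of its open lower rim; z up.
- cover_knob (a point): Grip point of the cover's knob, on its axis, 106 mm above the cover's lower rim: 114 mm above the bench on the dish, 106 mm when the cover stands on the bench. The knob is an upright cylinder 26 mm across, from 13 mm below this point to 11 mm above it, on a 16 mm stem; the cover's flat top is 23 mm below this point.
- key: Loose key, about 50 g, 69 mm long, tip down. From the tip up: flat brass blade 12 x 5 mm, 20 mm long (last 4 mm tapered to 7 x 2.5 mm); round neck 5 mm across, 7 mm long; shoulder disc 18 mm across, 4 mm; stem 10 mm across, 6 mm; red plastic head. Blade and head are wide along the key's x, thin along y. Both ways round fit. Origin: middle of the tip; z up to the head.
- key_grip (a point): Centre of the key's red head, 30 mm wide (x), 12 mm thick (y), 32 mm high: grip it across its thickness. 53 mm above the tip, 26 mm above the shoulder's underside; axes as the key's. In the dish it is 68 mm above the bench; fully home in the lock it is 26 mm above the keyhole.
- key_shoulder (a point): Middle of the underside of the key's shoulder disc, 27 mm above the tip. It rests on the cork in the dish, and on the lock plate when the key is fully home.
- keyhole (a point): Keyhole: middle of the slot's mouth in the square 40 mm aluminium lock plate on the power unit's top, 74 mm above the bench. Slot 14 mm along this point's x, 7 mm along y; z up. A black mark lies beyond its +x end, a green one on its -y side. The key goes straight down, blade width along the slot. Inside, two pairs of sticky spring pins 12 and 18 mm down grip the blade: 5 to 18 N, which can feel like the bottom.
- power_unit: Blue bench power unit, fixed, 150 x 130 mm and 70 mm high. Origin: middle of its underside; -x is its front with display and sockets. The keyhole is 20 mm from its middle towards the front, its slot along the unit's x. The lock plate lies on its top. The bench midway between the dish and this unit is clear.
- cylinder (a joint): Lock cylinder's turn, rad: 0 at rest with its slot in line with the keyhole, growing clockwise seen from above, stop at 1.5. It can turn only with the key's shoulder on the plate (within 3 mm); once turned, the key cannot be pulled out. A return spring (0.02 N m at rest, 0.15 at the stop) drives it back when let go. The key has about 0.15 rad of play in it.
- reel: Blue solder reel standing on its flange, 60 mm across, 34 mm high; origin: centre of its underside. Leave alone.
- cutters: Side cutters with red handles, lying flat, about 105 x 45 x 12 mm; origin on the bench near the pivot. Leave alone.
- helper: Clamp stand: dark base 55 x 45 x 22 mm with a post and a 100 mm cross bar along its y, 90 mm high; origin: centre of its underside. Leave alone.
Mind the look-alikes: they are no part of the job. Leave any turquoise or yellow look-alike of the cover alone.

How it is judged:
By the outcome, as a careful person would: the job done as asked, in the order asked, and still so for the second after the job is handed in, while the arm keeps its last pose, push and grip.
It also fails if it takes over 67 s, if anything falls off the work surface, if the arm or the gripper's body presses on something with over 40 N, if the wrist force passes 120 N, or if a joint passes its speed limit or range.

## Working session

There is one attempt and no reset: what is moved stays moved. The work goes in short steps, Python scripts to look and compute and a tool call to move; the robot and the scene stay as the last step left them, time stands still between calls to the robot, and variables do not carry over. Pictures are saved under pics/ and viewed, at most 10 in all, crops included, and the job is handed in when it is done.

Besides the shell and the picture viewer there is one more tool, called by a JSON object that holds its "method" and its "body", one argument or row to a line. move_arm: Moves the arm, as the interface text tells. Its arguments: {"type":"object","properties":{"plan":{"type":"array"},"grip":{"type":"number"}},"required":["plan"]}

```bash
mkdir -p pics
cat > h.py <<'E'
import numpy as np, cv2
from scipy.spatial.transform import Rotation as R
from bench import ctrl
def snap(name,f=None):
    c=ctrl.camera(name)
    if f: cv2.imwrite('pics/'+f,cv2.cvtColor(c['pixels'],cv2.COLOR_RGB2BGR))
    return c
def rot(c):
    a=np.array(c['attitude'],float)
    return a if a.shape==(3,3) else R.from_quat(a,scalar_first=True).as_matrix()
def ray(c,u,v):
    d=rot(c)@np.array([(u-c['cx'])/c['fx'],(v-c['cy'])/c['fy'],1.]); return np.array(c['origin']),d
def onz(c,u,v,z):
    o,d=ray(c,u,v); return o+d*(z-o[2])/d[2]
def proj(c,p):
    q=rot(c).T@(np.array(p)-c['origin']); return c['fx']*q[0]/q[2]+c['cx'],c['fy']*q[1]/q[2]+c['cy']
E
python3 - <<'E'
from h import *
for n in('top','scene'):
    c=snap(n,n+'0.png'); print(n,c['origin'],c['attitude'],c['fx'],c['cx'])
o=ctrl.get_obs(); print(o)
E
```

```text
top [0.41557098 0.02877572 0.96694459] [-0.07150158  0.70703186 -0.7011883   0.05769266] 482.7273222186809 326.69133206168925
scene [ 1.15061394 -0.22493027  0.66481274] [-0.34348366  0.76883534  0.49521017 -0.21372432] 444.3905805390232 321.12507831675197
{'time_s': 0.1, 'q': array([ 1.06570131e+00,  1.81478140e-01,  1.60788414e+00, -7.60622443e-06,
        1.35383979e+00, -2.06270531e-01]), 'dq': array([ 6.18599790e-05, -1.84983245e-03, -3.70954214e-03, -3.37905751e-04,
        3.16902020e-05,  5.86898974e-05]), 'joint_efforts': array([-2.79451915e-04, -4.45867932e+01, -3.52245641e+01, -1.77741244e-04,
        3.99902390e-03, -6.11990544e-06]), 'eef_pos': array([0.16900142, 0.54908195, 0.23047939]), 'eef_rot': array([-2.76742370e-04,  1.48856090e-01,  9.88858542e-01, -7.55631917e-04]), 'wrist_force': array([ 0.13403452,  0.4394438 , -0.64779375]), 'torque': array([ 0.02120706,  0.00179487, -0.01866583]), 'grasp_force': 0.0, 'opening': 0.9993935962009478}
```

View pics/top0.png

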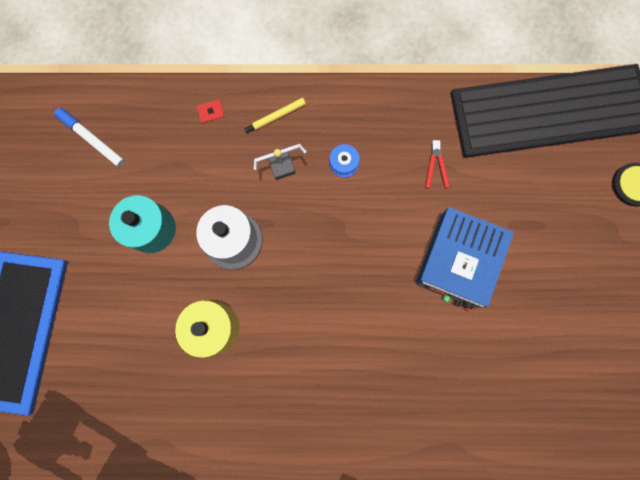

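View pics/scene0.png

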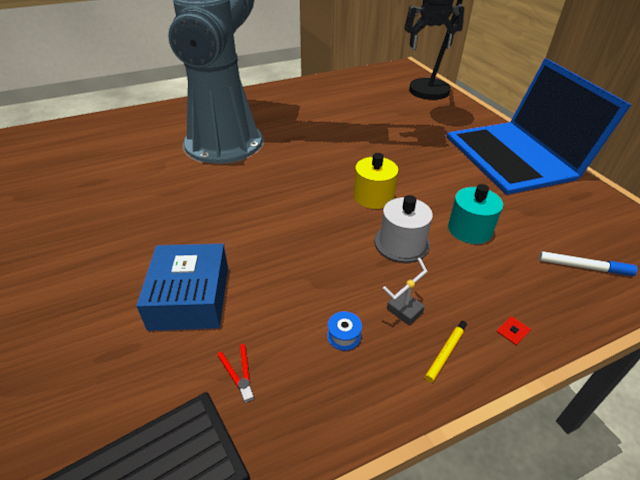

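Top view: silver cover at (224,232), knob (220,229); unit with white lock plate at (464,266). In the scene view the cover is at (407,228) and the plate at (184,264).

Run:
```python
from h import *
T=snap('top');S=snap('scene')
def knob(c,z,x0,x1,y0,y1,zt):
    p=c['pixels'][y0:y1,x0:x1].astype(int); m=(p.max(2)<50).astype(np.uint8)
    n,l,s,ce=cv2.connectedComponentsWithStats(m); i=1+np.argmax(s[1:,4]); u,v=ce[i]+[x0,y0]; print('knob',u,v,s[i],onz(c,u,v,z)); return u,v
a=knob(T,.113,205,235,215,245,0); b=knob(S,.113,395,425,190,213,0)
def plate(c,x0,x1,y0,y1):
    p=c['pixels'][y0:y1,x0:x1].astype(int); m=((p.min(2)>140)).astype(np.uint8); m=cv2.morphologyEx(m,cv2.MORPH_CLOSE,np.ones((7,7)))
    ct=max(cv2.findContours(m,0,2)[0],key=cv2.contourArea)+np.array([x0,y0])
    r=cv2.minAreaRect(ct); bx=cv2.boxPoints(r)
    return np.array([onz(c,u,v,.074) for u,v in bx])
for c,w in((T,(440,490,240,290)),(S,(165,205,248,280))):
    P=plate(c,*w); print('plate',P.mean(0),np.diff(P,axis=0)[:,:2])
def tri(a,b):
    o1,d1=ray(T,*a);o2,d2=ray(S,*b); M=np.c_[d1,-d2]; s=np.linalg.lstsq(M,o2-o1,rcond=None)[0]; p,q=o1+d1*s[0],o2+d2*s[1]; return (p+q)/2,p-q
print(tri(a,b))
# white top disc
p=T['pixels'][200:270,190:265].astype(int); m=((p.min(2)>190)).astype(np.uint8); m=cv2.morphologyEx(m,cv2.MORPH_CLOSE,np.ones((15,15)))
ct=max(cv2.findContours(m,0,2)[0],key=cv2.contourArea)+np.array([190,200]); e=cv2.fitEllipse(ct); print('disc',e,onz(T,*e[0],.091))
# blue unit top
h=T['pixels'].astype(int); m=((h[...,2]>100)&(h[...,0]<70)).astype(np.uint8); m[:195]=0;m[:,:400]=0; m=cv2.morphologyEx(m,cv2.MORPH_CLOSE,np.ones((21,21)))
ct=max(cv2.findContours(m,0,2)[0],key=cv2.contourArea); bx=cv2.boxPoints(cv2.minAreaRect(ct)); P=np.array([onz(T,u,v,.07) for u,v in bx]); print('unit',P[:,:2],np.linalg.norm(np.diff(P,axis=0),axis=1))
big=[cv2.resize(T['pixels'][245:290,440:490],None,fx=8,fy=8,interpolation=2),cv2.resize(S['pixels'][248:278,160:210],(400,240),interpolation=2)]
big[1]=cv2.copyMakeBorder(big[1],0,120,0,0,0)
cv2.imwrite('pics/l0.png',np.hstack(big)[...,::-1])
```

```text
knob 224.71428571428572 231.96428571428572 [15 12  8  9 28] [0.57617595 0.23077431 0.113     ]
knob 408.7888888888889 203.70555555555555 [  8   6  13  17 180] [0.58291779 0.23838564 0.113     ]
plate [ 0.52401006 -0.20825921  0.074     ] [[ 0.03935428 -0.01558363]
 [-0.01442402 -0.03925024]
 [-0.0390962   0.01582274]]
plate [ 0.52401697 -0.20903424  0.074     ] [[ 0.01908904  0.0427749 ]
 [ 0.04104734 -0.00945961]
 [-0.01843177 -0.04121213]]
(array([0.57902647, 0.23588254, 0.10983207]), array([-0.00400789, -0.00808691, -0.00266672]))
disc ((222.2708282470703, 230.80552673339844), (52.439701080322266, 54.896995544433594), 47.73628234863281) [0.58247205 0.24063811 0.091     ]
unit [[ 0.58110226 -0.1602016 ]
 [ 0.63005143 -0.17912457]
 [ 0.59025364 -0.28541919]
 [ 0.54216716 -0.26571025]] [0.05247952 0.11350071 0.05196876]
```

View pics/l0.png

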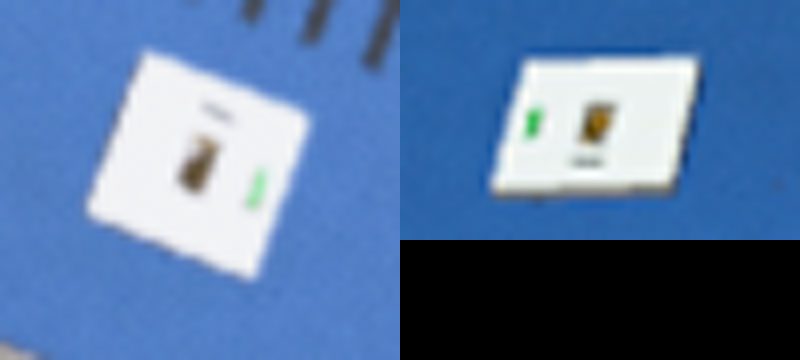

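Plate centre is (0.524,-0.2085) from both views, slot yaw about -21°. Cover axis is (0.582,0.240). I'll move above the knob.

{"method": "move_arm", "body": {
  "plan": [1.2,-1,0,0,0,0,2.4,-2,0,0,0,0,3.5,-2.8,0,0,0,0,4.5,-3.5,0,0,0,0,5.5,-4.2,0,0,0,0,6.5,-4.9,0,0,0,0,7.5,-5.6,0,0,0,0,8.26,-6.18,0,0,0,0,8.26,-6.18,0,0,0,0,8.26,-6.18,0,0,0,0],
  "grip": 85
}}

```text
time_s: 1.45
eef_pos: [0.5824, 0.2399, 0.2306]
eef_rot: [-0.001, 0.15, 0.989, -0.0]
wrist_force: [-0.3, 0.6, -0.9]
opening: 0.996
grasp_force: 0.0
```

{"method": "move_arm", "body": {
  "plan": [0,0,-0.6,0,0,0,0,0,-1.2,0,0,0,0,0,-1.8,0,0,0,0,0,-2.2,0,0,0,0,0,-2.45,0,0,0,0,0,-2.6,0,0,0,0,0,-2.66,0,0,0,0,0,-2.66,0,0,0]
}}

```text
time_s: 2.45
eef_pos: [0.5826, 0.2406, 0.0988]
eef_rot: [0.0, 0.149, 0.989, 0.0]
wrist_force: [-0.4, -0.5, -0.3]
opening: 0.995
grasp_force: 0.0
```

{"method": "move_arm", "body": {
  "plan": [0,0,0,0,0,0,0,0,0,0,0,0,0,0,0,0,0,0,0,0,0,0,0,0,0,0,0,0,0,0,0,0,0,0,0,0,0,0,0,0,0,0,0,0,0,0,0,0],
  "grip": 10
}}

```text
time_s: 3.45
eef_pos: [0.5824, 0.2405, 0.0985]
eef_rot: [0.0, 0.149, 0.989, -0.0]
wrist_force: [-0.5, -1.6, 2.8]
opening: 0.282
grasp_force: 58.9
```

Knob gripped. I'll lift it straight up.

{"method": "move_arm", "body": {
  "plan": [0,0,0.1,0,0,0,0,0,0.3,0,0,0,0,0,0.7,0,0,0,0,0,1.1,0,0,0,0,0,1.5,0,0,0,0,0,1.9,0,0,0,0,0,2.3,0,0,0,0,0,2.5,0,0,0,0,0,2.5,0,0,0]
}}

```text
time_s: 4.58
eef_pos: [0.5827, 0.2406, 0.2242]
eef_rot: [0.001, 0.149, 0.989, 0.0]
wrist_force: [-0.6, -0.1, -1.7]
opening: 0.281
grasp_force: 59.0
```

Run:
```python
from h import *
T=snap('top');S=snap('scene','s1.png')
```

```text
(no output)
```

View pics/s1.png

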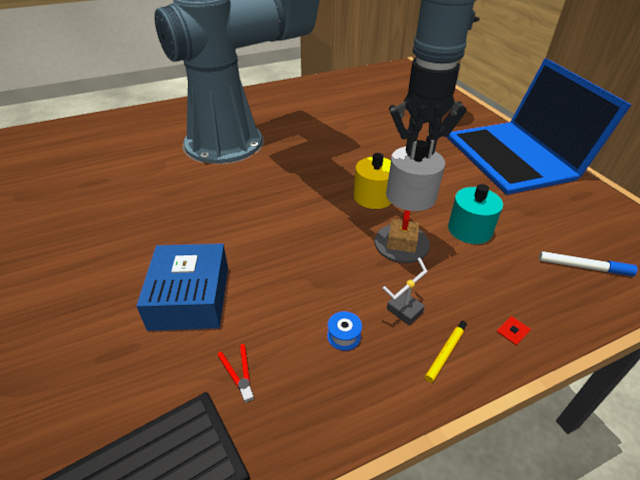

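Cover is clear, with the red key standing in the cork at (406,218). I'll carry it to (0.50, 0.05).

{"method": "move_arm", "body": {
  "plan": [-0.2,-0.5,0,0,0,0,-0.5,-1.2,0,0,0,0,-0.9,-2.0,0,0,0,0,-1.2,-2.8,0,0,0,0,-1.5,-3.4,-0.3,0,0,0,-1.65,-3.8,-0.8,0,0,0,-1.65,-3.8,-1.4,0,0,0,-1.65,-3.8,-2.0,0,0,0,-1.65,-3.8,-2.4,0,0,0,-1.65,-3.8,-2.5,0,0,0]
}}

```text
time_s: 5.92
eef_pos: [0.4979, 0.0507, 0.0961]
eef_rot: [-0.002, 0.149, 0.989, -0.0]
wrist_force: [1.0, -0.7, -1.5]
opening: 0.285
grasp_force: 59.2
```

{"method": "move_arm", "body": {
  "plan": [0,0,-0.03,0,0,0,0,0,-0.06,0,0,0,0,0,-0.09,0,0,0,0,0,-0.11,0,0,0,0,0,-0.13,0,0,0,0,0,-0.15,0,0,0,0,0,-0.16,0,0,0,0,0,-0.16,0,0,0]
}}

```text
time_s: 6.92
eef_pos: [0.4999, 0.0504, 0.0905]
eef_rot: [0.0, 0.149, 0.989, -0.0]
wrist_force: [-0.4, -1.5, 2.0]
opening: 0.282
grasp_force: 59.6
```

{"method": "move_arm", "body": {
  "plan": [0,0,0,0,0,0,0,0,0,0,0,0,0,0,0,0,0,0,0,0,0,0,0,0,0,0,0,0,0,0,0,0,0,0,0,0,0,0,0,0,0,0,0,0,0,0,0,0],
  "grip": 85
}}

```text
time_s: 7.92
eef_pos: [0.4997, 0.0505, 0.0903]
eef_rot: [-0.0, 0.149, 0.989, -0.0]
wrist_force: [-0.1, -0.6, 0.0]
opening: 1.001
grasp_force: 0.0
```

{"method": "move_arm", "body": {
  "plan": [0,0,0.3,0,0,0,0,0,0.9,0,0,0,0,0,1.6,0,0,0,0,0,2.3,0,0,0,0,0,3,0,0,0,-0.4,0,3,0,0,0,-1,0,3,0,0,0,-1.5,0,3,0,0,0,-1.5,0,3,0,0,0]
}}

```text
time_s: 9.05
eef_pos: [0.4241, 0.0507, 0.2413]
eef_rot: [0.001, 0.149, 0.989, 0.0]
wrist_force: [-0.1, 0.1, -0.3]
opening: 0.996
grasp_force: 0.0
```

Run:
```python
from h import *
T=snap('top');S=snap('scene')
def red(c,x0,x1,y0,y1):
    p=c['pixels'][y0:y1,x0:x1].astype(int); m=((p[...,0]>110)&(p[...,1]<60)&(p[...,2]<60)).astype(np.uint8)
    n,l,s,ce=cv2.connectedComponentsWithStats(m); i=1+np.argmax(s[1:,4]); ys,xs=np.where(l==i); r=cv2.minAreaRect(np.c_[xs+x0,ys+y0].astype(np.float32)); print(s[i],ce[i]+[x0,y0],r)
    return ce[i]+[x0,y0],r
tc,tr=red(T,190,260,195,270); sc,sr=red(S,380,430,190,250)
print('top onz .08',onz(T,*tc,.08),'scene .068',onz(S,*sc,.068))
bx=cv2.boxPoints(tr); P=np.array([onz(T,*b,.084) for b in bx]); print(P)
o1,d1=ray(T,*tc);o2,d2=ray(S,*sc); s=np.linalg.lstsq(np.c_[d1,-d2],o2-o1,rcond=None)[0]; print('tri',o1+d1*s[0],o2+d2*s[1])
a=cv2.resize(T['pixels'][195:265,185:265],(400,350),interpolation=2);b=cv2.resize(S['pixels'][195:265,365:445],(400,350),interpolation=2)
f=cv2.resize(S['pixels'],(800,600))
cv2.imwrite('pics/k1.png',np.hstack([a,b])[...,::-1])
cv2.imwrite('pics/t1.png',T['pixels'][...,::-1])
```

```text
[33 35  9 11 16] [226.6875 234.75  ] ((226.6538543701172, 234.7307586669922), (1.0524696111679077, 12.805045127868652), 37.87498474121094)
[ 22  20   9  20 113] [405.69911504 218.92035398] ((405.6153869628906, 219.5769500732422), (6.573841094970703, 19.597488403320312), 7.125016689300537)
top onz .08 [0.57708951 0.23460483 0.08      ] scene .068 [0.57789832 0.24166205 0.068     ]
[[0.56737924 0.24144775 0.084     ]
 [0.58666601 0.22762708 0.084     ]
 [0.58544494 0.22600964 0.084     ]
 [0.56616796 0.2398322  0.084     ]]
tri [0.57897987 0.23701378 0.06961952] [0.58028267 0.23971951 0.07048468]
```

View pics/k1.png

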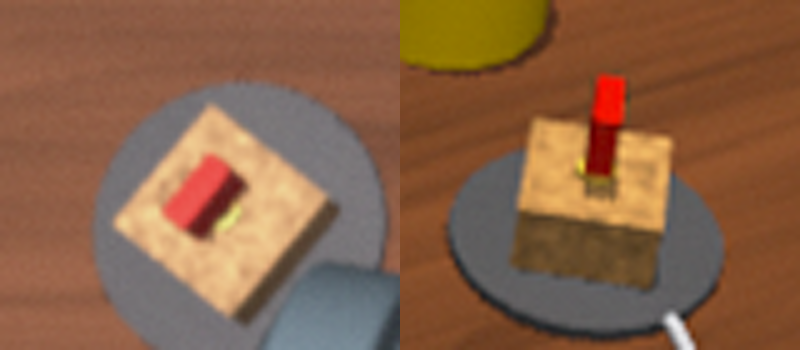

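View pics/t1.png

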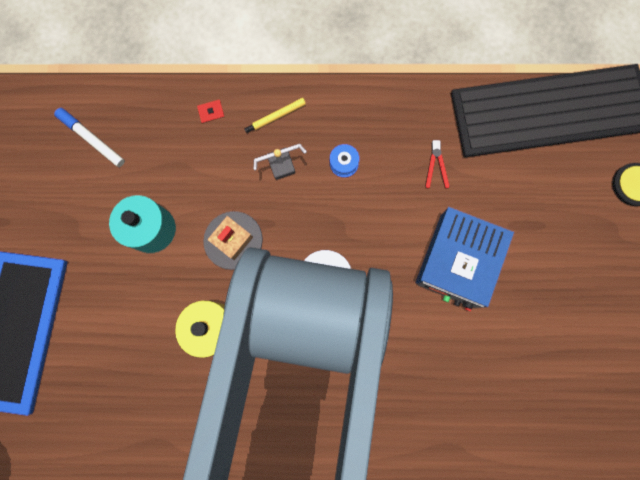

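Key stands in the cork with its head along the cork's edge at about -40° yaw; red top at about (225,233) in the top view. The cover stands at (327,262). Next I'll refine the key's centre and yaw.

Run:
```python
from h import *
T=snap('top')
f=4; x0,y0=185,195
im=cv2.resize(T['pixels'][y0:265,x0:265],None,fx=f,fy=f,interpolation=cv2.INTER_CUBIC).astype(int)
U=lambda p:((p[0]+.5)/f-.5+x0,(p[1]+.5)/f-.5+y0)
def box(m,z,n):
    m=cv2.morphologyEx(m.astype(np.uint8),cv2.MORPH_OPEN,np.ones((3,3)))
    ct=max(cv2.findContours(m,0,2)[0],key=cv2.contourArea); P=np.array([onz(T,*U(b),z) for b in cv2.boxPoints(cv2.minAreaRect(ct))])
    e=np.diff(P,axis=0)[:,:2]; print(n,P.mean(0),np.linalg.norm(e,axis=1),np.degrees(np.arctan2(e[:,1],e[:,0])))
r,g,b=im[...,0],im[...,1],im[...,2]
for th in(140,165): box((r>th)&(g<95)&(b<95),.084,'red%d'%th)
box(((r>150)&(g>100)&(b<r-30)) | ((r>100)&(g<100)&(b<100)&False),.042,'cork')
d=cv2.inRange(im.astype(np.uint8),(60,60,65),(125,125,130)); 
o=ctrl.get_obs(); print(o['q'])
```

```text
red140 [0.61256308 0.27295753 0.084     ] [0.05127362 0.07554838 0.05090146] [ -16.06446677 -109.52086947  163.13707305]
red165 [0.57990207 0.23834159 0.084     ] [0.0275398  0.01087586 0.0274959 ] [ -37.54376493 -128.92742387  142.36537994]
cork [0.58084431 0.23991295 0.042     ] [0.063016   0.06298421 0.06247154] [ -36.51042868 -128.21090995  142.98110762]
[-1.60567973e-01 -1.74566467e-01  1.94311153e+00  7.31364072e-05
  1.37125127e+00 -1.43241575e+00]
```

{"method": "move_arm", "body": {
  "plan": [0.4,0.5,0,0,0,-0.05,1.0,1.2,0,0,0,-0.12,1.6,1.9,0,0,0,-0.2,2.2,2.6,0,0,0,-0.27,2.8,3.4,-0.3,0,0,-0.33,3.12,3.77,-0.8,0,0,-0.356,3.12,3.77,-1.2,0,0,-0.356,3.12,3.77,-1.2,0,0,-0.356,3.12,3.77,-1.2,0,0,-0.356]
}}

```text
time_s: 10.32
eef_pos: [0.581, 0.2383, 0.1811]
eef_rot: [0.0, 0.322, 0.947, 0.0]
wrist_force: [-0.0, -0.9, 1.0]
opening: 0.995
grasp_force: 0.0
```

{"method": "move_arm", "body": {
  "plan": [0,0.02,-0.6,0,0,0,0,0.02,-1.2,0,0,0,0,0.02,-1.8,0,0,0,0,0.02,-2.2,0,0,0,0,0.02,-2.45,0,0,0,0,0.02,-2.58,0,0,0,0,0.02,-2.58,0,0,0]
}}

```text
time_s: 11.2
eef_pos: [0.581, 0.2401, 0.0516]
eef_rot: [0.0, 0.322, 0.947, 0.0]
wrist_force: [0.4, 0.3, 0.2]
opening: 0.995
grasp_force: 0.0
```

{"method": "move_arm", "body": {
  "plan": [0,0,0,0,0,0,0,0,0,0,0,0,0,0,0,0,0,0,0,0,0,0,0,0,0,0,0,0,0,0,0,0,0,0,0,0,0,0,0,0,0,0,0,0,0,0,0,0,0,0,0,0,0,0],
  "grip": 0
}}

```text
time_s: 12.32
eef_pos: [0.5806, 0.2398, 0.0515]
eef_rot: [-0.0, 0.322, 0.947, -0.0]
wrist_force: [-3.4, -2.4, 5.0]
opening: 0.13
grasp_force: 58.8
```

{"method": "move_arm", "body": {
  "plan": [0,0,0.1,0,0,0,0,0,0.3,0,0,0,0,0,0.7,0,0,0,0,0,1.1,0,0,0,0,0,1.5,0,0,0,0,0,1.9,0,0,0,0,0,2.3,0,0,0,0,0,2.6,0,0,0,0,0,2.6,0,0,0]
}}

```text
time_s: 13.45
eef_pos: [0.5817, 0.2403, 0.1831]
eef_rot: [0.001, 0.322, 0.947, 0.001]
wrist_force: [-0.0, -0.6, -0.9]
opening: 0.132
grasp_force: 58.6
```

{"method": "move_arm", "body": {
  "plan": [-0.1,-0.6,0,0,0,0,-0.2,-1.5,0,0,0,0.05,-0.35,-2.5,0,0,0,0.1,-0.5,-3.5,0,0,0,0.15,-0.65,-4.5,0,0,0,0.2,-0.8,-5.5,0,0,0,0.25,-0.9,-6.5,0,0,0,0.29,-1.0,-7.5,0,0,0,0.29,-1.1,-8.5,0,0,0,0.29,-1.13,-8.97,0,0,0,0.29]
}}

```text
time_s: 14.7
eef_pos: [0.5232, -0.2108, 0.1803]
eef_rot: [-0.001, 0.183, 0.983, 0.0]
wrist_force: [0.5, 0.2, -0.6]
opening: 0.127
grasp_force: 58.7
```

{"method": "move_arm", "body": {
  "plan": [0,0,-0.3,0,0,0,0,0,-0.6,0,0,0,0,0,-0.6,0,0,0]
}}

```text
time_s: 15.08
eef_pos: [0.5229, -0.2062, 0.1486]
eef_rot: [-0.002, 0.181, 0.984, 0.001]
wrist_force: [-0.0, 0.0, -0.9]
opening: 0.135
grasp_force: 58.6
```

Run:
```python
from h import *
T=snap('top');S=snap('scene')
o=ctrl.get_obs(); p=o['eef_pos']; print(p,o['eef_rot'],o['q'],o['opening'],o['grasp_force'])
tip=p+[0,0,.019-.0715-.0+.0165-.0165]; 
# tip below TCP: at grasp TCP .0515, tip at .015
tip=p-[0,0,.0365]; 
for n,q in(('tip',tip),('hole',[.524,-.2085,.074]),('tcp',p)): print(n,proj(S,q),proj(T,q))
a=cv2.resize(T['pixels'][225:305,425:505],(400,400),interpolation=2);u,v=map(int,proj(S,tip))
print(u,v)
b=cv2.resize(S['pixels'][v-45:v+35,u-40:u+40],(400,400),interpolation=2)
cv2.imwrite('pics/k2.png',np.hstack([a,b])[...,::-1])
```

```text
[ 0.52418505 -0.20721896  0.15070383] [-5.62147395e-04  1.80653379e-01  9.83546614e-01  3.14921030e-04] [-5.87084886e-01  2.41798992e-01  1.70677784e+00  1.45533230e-04
  1.19429739e+00 -1.79463329e+00] 0.13336783536476132 58.6291766166687
tip (np.float64(180.12457153152678), np.float64(246.86604509360578)) (np.float64(469.79487652657815), np.float64(262.3086245028786))
hole (np.float64(183.7944465622617), np.float64(262.7615514526747)) (np.float64(464.56684792012635), np.float64(265.11939490657824))
tcp (np.float64(175.87420370973803), np.float64(231.60091208697108)) (np.float64(475.6738891196035), np.float64(259.6254277351888))
180 246
```

View pics/k2.png

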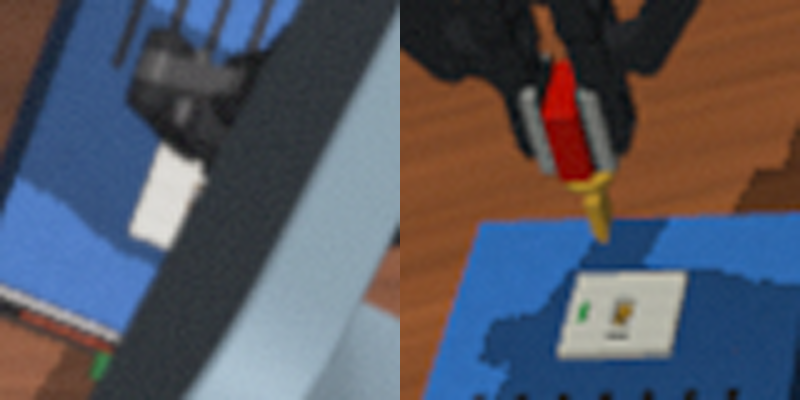

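The scene crop shows the key tip at (602,242) in the crop, hanging above the slot at (624,313) and aligned in heading. I'll lower to just above the plate and compare again.

{"method": "move_arm", "body": {
  "plan": [0,-0.02,-0.3,0,0,0,0,-0.02,-0.6,0,0,0,0,-0.02,-0.7,0,0,0,0,-0.02,-0.7,0,0,0,0,-0.02,-0.7,0,0,0]
}}

```text
time_s: 15.8
eef_pos: [0.5245, -0.2097, 0.1166]
eef_rot: [0.0, 0.181, 0.983, -0.0]
wrist_force: [-0.0, -0.2, -0.5]
opening: 0.129
grasp_force: 58.7
```

Run:
```python
from h import *
S=snap('scene')
o=ctrl.get_obs(); p=o['eef_pos']; print(p,o['wrist_force'])
tip=p-[0,0,.0365]
th=np.radians(-21);X=np.array([np.cos(th),np.sin(th),0]);Y=np.array([-np.sin(th),np.cos(th),0])
x0,y0,w,h=150,205,66,80;f=8
im=cv2.resize(S['pixels'][y0:y0+h,x0:x0+w],None,fx=f,fy=f,interpolation=cv2.INTER_CUBIC)
def pt(q,col):
    u,v=proj(S,q); cv2.circle(im,(int((u-x0+.5)*f),int((v-y0+.5)*f)),2,col,-1)
for a in(-1,1):
  for b in(-1,1):
    pt(tip+a*X*.0035+b*Y*.00125,(0,255,255)); pt(tip+a*X*.015+b*Y*.006+[0,0,.037],(255,255,255)); pt(np.array([.524,-.2085,.074])+a*X*.007+b*Y*.0035,(255,0,255)); pt(np.array([.524,-.2085,.074])+a*X*.02+b*Y*.02,(255,255,0))
for t in np.linspace(0,2*np.pi,17): pt(tip+[0,0,.027]+.009*(np.cos(t)*X+np.sin(t)*Y),(0,255,0))
cv2.imwrite('pics/k3.png',im[:600,:,::-1])
```

```text
[ 0.52458932 -0.20974172  0.11678272] [ 0.18083783  0.92741453 -1.15843098]
```

View pics/k3.png

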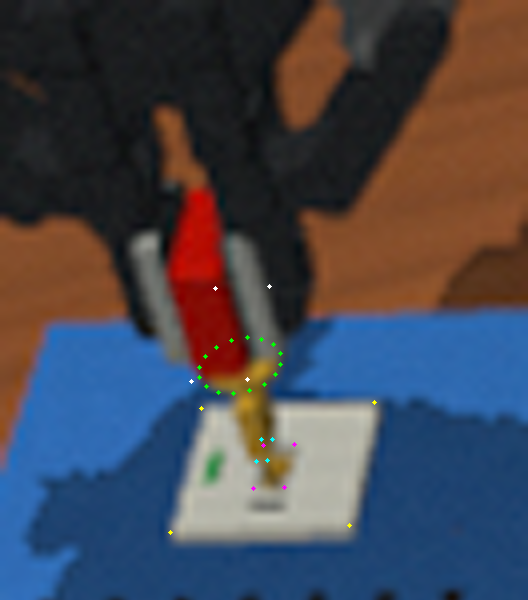

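Key tip and slot line up to within about 1 px. I'll start inserting gently.

{"method": "move_arm", "body": {
  "plan": [0,0.02,-0.04,0,0,0,0,0.02,-0.08,0,0,0,0,0.02,-0.12,0,0,0,0,0.02,-0.16,0,0,0,0,0.02,-0.19,0,0,0,0,0.02,-0.22,0,0,0,0,0.02,-0.22,0,0,0]
}}

```text
time_s: 16.73
eef_pos: [0.5242, -0.2084, 0.1051]
eef_rot: [-0.0, 0.181, 0.983, 0.0]
wrist_force: [-0.2, -0.2, -0.3]
opening: 0.134
grasp_force: 58.7
```

{"method": "move_arm", "body": {
  "plan": [0,0,-0.04,0,0,0,0,0,-0.08,0,0,0,0,0,-0.12,0,0,0,0,0,-0.16,0,0,0,0,0,-0.2,0,0,0,0,0,-0.2,0,0,0]
}}

```text
time_s: 17.48
eef_pos: [0.5243, -0.2088, 0.0961]
eef_rot: [0.0, 0.181, 0.983, -0.0]
wrist_force: [-3.0, 1.1, 6.5]
opening: 0.133
grasp_force: 59.8
```

{"method": "move_arm", "body": {
  "plan": [0,0,-0.03,0,0,0,0,0,-0.06,0,0,0,0,0,-0.09,0,0,0,0,0,-0.12,0,0,0,0,0,-0.12,0,0,0]
}}

```text
time_s: 18.1
eef_pos: [0.5241, -0.2086, 0.0906]
eef_rot: [-0.0, 0.181, 0.983, -0.0]
wrist_force: [-6.1, 2.5, 11.7]
opening: 0.138
grasp_force: 60.6
```

{"method": "move_arm", "body": {
  "plan": [-0.015,0.006,-0.03,0,0,0,-0.015,0.006,-0.06,0,0,0,-0.015,0.006,-0.09,0,0,0,-0.015,0.006,-0.12,0,0,0,-0.015,0.006,-0.14,0,0,0,-0.015,0.006,-0.16,0,0,0,-0.015,0.006,-0.16,0,0,0]
}}

```text
time_s: 18.98
eef_pos: [0.524, -0.2086, 0.0834]
eef_rot: [0.0, 0.181, 0.983, -0.0]
wrist_force: [-6.9, 3.2, 16.0]
opening: 0.13
grasp_force: 61.2
```

{"method": "move_arm", "body": {
  "plan": [-0.01,0.005,-0.02,0,0,0,-0.01,0.005,-0.04,0,0,0,-0.01,0.005,-0.06,0,0,0,-0.01,0.005,-0.06,0,0,0]
}}

```text
time_s: 19.48
eef_pos: [0.5241, -0.2086, 0.0833]
eef_rot: [0.001, 0.181, 0.983, -0.001]
wrist_force: [-13.0, 7.6, 36.9]
opening: 0.135
grasp_force: 64.4
```

Run:
```python
from h import *
S=snap('scene')
o=ctrl.get_obs(); p=o['eef_pos']; print(p,o['wrist_force'],o['torque'],o['q'])
x0,y0=150,215
cv2.imwrite('pics/k4.png',cv2.resize(S['pixels'][y0:y0+70,x0:x0+66],None,fx=8,fy=8,interpolation=2)[...,::-1])
```

```text
[ 0.52408524 -0.20862701  0.08331772] [-13.88772789   5.89233606  37.40556739] [ 1.26173117  2.49436847 -0.03361073] [-5.88895307e-01  3.33044168e-01  1.74656917e+00 -6.66728223e-04
  1.05960889e+00 -1.79519140e+00]
```

View pics/k4.png

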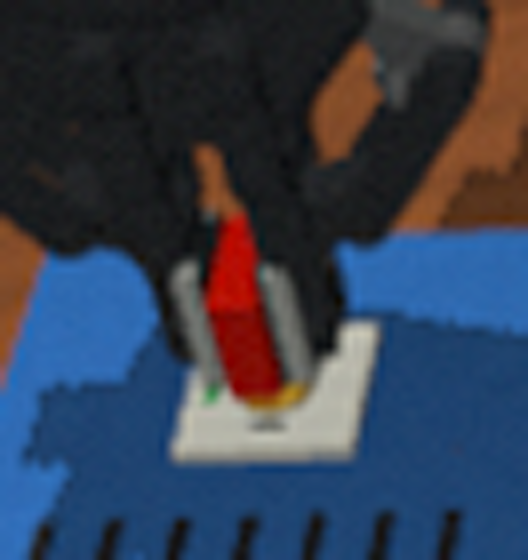

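Shoulder is seated on the plate (steep force rise, disc at plate level near (275,397) in the crop). I'll ease the push and the side force before turning.

{"method": "move_arm", "body": {
  "plan": [-0.02,0.01,0.03,0,0,0,-0.02,0.01,0.05,0,0,0,-0.02,0.01,0.05,0,0,0]
}}

```text
time_s: 19.9
eef_pos: [0.5238, -0.2085, 0.0834]
eef_rot: [0.002, 0.181, 0.983, -0.001]
wrist_force: [-3.0, 1.7, 15.0]
opening: 0.131
grasp_force: 61.0
```

{"method": "move_arm", "body": {
  "plan": [0,0,0,0,0,-0.1,0,0,0,0,0,-0.2,0,0,0,0,0,-0.3,0,0,0,0,0,-0.4,0,0,0,0,0,-0.5,0,0,0,0,0,-0.6,0,0,0,0,0,-0.7,0,0,0,0,0,-0.75,0,0,0,0,0,-0.75,0,0,0]
}}

```text
schema error: expected a multiple of 6 numbers
```

Run:
```python
from h import *
o=ctrl.get_obs(); print(o['eef_pos'],o['wrist_force'],o['torque'],o['q'],o['q'][0]-o['q'][5])
```

```text
[ 0.52383633 -0.20852944  0.08341424] [-2.98144086  1.72961832 15.00350038] [ 0.28579698  0.41773008 -0.02817093] [-5.89368729e-01  3.30848277e-01  1.74930422e+00  6.65562810e-05
  1.05666049e+00 -1.79548984e+00] 1.2061211116910764
```

{"method": "move_arm", "body": {
  "plan": [0,0,0,0,0,-0.1,0,0,0,0,0,-0.2,0,0,0,0,0,-0.3,0,0,0,0,0,-0.4,0,0,0,0,0,-0.5,0,0,0,0,0,-0.6,0,0,0,0,0,-0.7,0,0,0,0,0,-0.75,0,0,0,0,0,-0.75]
}}

```text
time_s: 21.02
eef_pos: [0.5239, -0.2085, 0.0834]
eef_rot: [0.002, 0.529, 0.849, -0.0]
wrist_force: [-0.3, 1.3, 13.2]
opening: 0.133
grasp_force: 60.8
```

Run:
```python
from h import *
o=ctrl.get_obs(); print(o['eef_pos'],o['wrist_force'],o['torque'],o['q'],o['q'][0]-o['q'][5])
```

```text
[ 0.52394616 -0.20853855  0.08341011] [-0.2778954   1.27266927 13.19171171] [0.30850373 0.29680958 0.04254839] [-5.89283947e-01  3.30975579e-01  1.74914309e+00  9.07658470e-05
  1.05656075e+00 -1.04511063e+00] 0.4558266869354346
```

{"method": "move_arm", "body": {
  "plan": [0,0,0,0,0,-0.1,0,0,0,0,0,-0.2,0,0,0,0,0,-0.3,0,0,0,0,0,-0.4,0,0,0,0,0,-0.5,0,0,0,0,0,-0.6,0,0,0,0,0,-0.7,0,0,0,0,0,-0.75,0,0,0,0,0,-0.75]
}}

```text
time_s: 22.15
eef_pos: [0.5238, -0.2088, 0.0835]
eef_rot: [0.002, 0.803, 0.596, 0.001]
wrist_force: [-2.0, 1.4, 13.0]
opening: 0.129
grasp_force: 60.8
```

Run:
```python
from h import *
o=ctrl.get_obs(); print(o['eef_pos'],o['wrist_force'],o['torque'],o['q'],o['q'][0]-o['q'][5])
```

```text
[ 0.52378723 -0.20880372  0.08345404] [-1.9589993   1.35696532 13.02035833] [0.0594833  0.440264   0.12596782] [-5.89537640e-01  3.30896807e-01  1.74914156e+00 -5.17397458e-04
  1.05666644e+00 -2.95185198e-01] -0.2943524422775207
```

{"method": "move_arm", "body": {
  "plan": [0,0,0,0,0,-0.05,0,0,0,0,0,-0.1,0,0,0,0,0,-0.13,0,0,0,0,0,-0.13]
}}

```text
time_s: 22.65
eef_pos: [0.5237, -0.2088, 0.0834]
eef_rot: [0.002, 0.84, 0.543, 0.001]
wrist_force: [-2.5, -0.1, 13.7]
opening: 0.129
grasp_force: 60.8
```

Run:
```python
from h import *
S=snap('scene')
o=ctrl.get_obs(); print(o['time_s'],o['eef_pos'],o['wrist_force'],o['torque'],o['q'][0]-o['q'][5],o['grasp_force'])
cv2.imwrite('pics/k5.png',np.hstack([cv2.resize(S['pixels'],(533,400),interpolation=3),cv2.resize(S['pixels'][215:285,150:200],(266,400),interpolation=2)])[...,::-1])
```

```text
22.7 [ 0.52371279 -0.20879697  0.0834017 ] [-2.61903815 -0.04641645 14.20006733] [-0.0050858   0.52800286  0.16048256] -0.42385762234230007 60.77929973602295
```

View pics/k5.png

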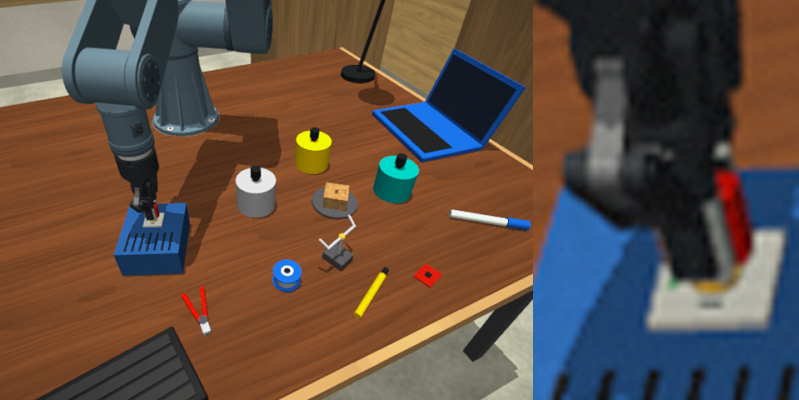

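{"method": "move_arm", "body": {
  "plan": [0,0,0,0,0,-0.04,0,0,0,0,0,-0.06,0,0,0,0,0,-0.06,0,0,0,0,0,-0.06]
}}

```text
time_s: 23.2
eef_pos: [0.5236, -0.2088, 0.0834]
eef_rot: [0.002, 0.856, 0.517, 0.001]
wrist_force: [-2.1, 0.8, 14.7]
opening: 0.127
grasp_force: 60.7
```

Run:
```python
from h import *
o=ctrl.get_obs(); print(o['time_s'],o['eef_pos'],o['wrist_force'],o['torque'],o['q'][0]-o['q'][5],o['grasp_force'])
```

```text
23.2 [ 0.52364401 -0.20881877  0.08340657] [-2.13417363  0.81137766 14.7080536 ] [-0.01636401  0.55972131  0.14082514] -0.48383814546866805 60.73240399360657
```

```bash
python3 -c "
from bench import ctrl
print(ctrl.hand_in())"
```

```text
the job is handed in; nothing more can be done
None
```

I handed the job in at 23.2 s: the cover stands upright on the bench clear of the dish, and the key is home in the lock, turned about 1.69 rad clockwise (readings suggest it is at the stop) and still gripped; the reel, cutters and clamp stand were not touched.

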